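Clear the sorting board for the next sample

TASK

Lift the filter tower off the white sorting board and stand it upright in the round drip dish. Then take the one scraper that just fits between the board's rims, set it down on the board and wipe all the stone chips off the open end into the trough with it, keeping your fingers off the chips. Finally stand the scraper blade down on the rubber mat again, and leave the other scrapers and everything else where they are.

Things in the scene. Friction and masses are not known exactly. Their poses are not given: they have to be found in the camera images.
- board: Fixed white sorting board. Origin on the table under its middle; x points along it to its open end (to the robot's right, within 0.3 rad), y across, z up. Flat top 50 mm above the table, 240 mm long, 120 mm wide between the side rims. Rims on both sides and at the closed end (x -120 mm), 8 mm thick, 14 mm above the top. Only the end at x +120 mm is open; beyond it lies the trough
- board_top (a point): middle of the board's top surface (50 mm above the table); axes as the board's
- board_edge (a point): middle of the open edge of the board's top, over which the chips drop
- trough (a point): centre of the floor of the open steel trough, 4 mm above the table; inside 96 mm long (x) by 128 mm wide (y); its outer walls reach 60 mm above the table, its inner wall is the board's end; axes as the board's
- tower: loose filter tower that stands upright on the board at the start: grey cylinder 52 mm in diameter with black bands, on a 56 mm foot 12 mm high, straight-sided up to 98 mm, then a clear stopper knob up to 125 mm; 0.3 kg. Origin at the centre of its underside, z up
- dish: fixed round white drip dish, 120 mm across, rim 12 mm high, flat inside 112 mm across and 5 mm above the table. Origin at the centre of its underside
- mat: fixed black rubber mat, 170 mm (x) by 300 mm (y), 4 mm thick, on which the three scrapers stand. Origin at the centre of its underside
- scraper_middle: loose grey scraper, the one to use, standing blade down on the mat: 110 mm long (its y), head 26 mm thick (x, wiping direction) and 30 mm high, black blade at its foot; on it a grip ridge 60 mm long (y), 20 mm thick (x), 30 to 68 mm above the underside; 0.15 kg. Origin: centre of its underside. The order on the mat varies
- scraper_short: look-alike scraper, 75 mm long: too short, would leave chips behind. Otherwise the same
- scraper_long: look-alike scraper, 145 mm long: does not go between the rims. Otherwise the same
- spare_tower: a second filter tower like the first, standing on the table: leave it
- bottle: sample bottle with a blue cap, 68 mm wide, 160 mm high, standing on the table: leave it
- jar: glass jar, 70 mm wide, 85 mm high, standing on the table: leave it
- spatula: spatula, 180 mm long, lying on the table beyond the drip dish: leave it
- well_plate: flat white well plate, 86 x 128 x 12 mm, beyond the board: leave it
- chip1: loose stone chip, about 25 x 20 mm and 9 mm thick, 12 g, lying on the board. Origin at the centre of its underside
- chip2: loose stone chip, about 25 x 20 mm and 9 mm thick, 12 g, lying on the board. Origin at the centre of its underside
- chip3: loose stone chip, about 25 x 20 mm and 9 mm thick, 12 g, lying on the board. Origin at the centre of its underside
- chip4: loose stone chip, about 25 x 20 mm and 9 mm thick, 12 g, lying on the board. Origin at the centre of its underside
- chip5: loose stone chip, about 25 x 20 mm and 9 mm thick, 12 g, lying on the board. Origin at the centre of its underside
There are look-alikes about, which are no part of the job. What is shaped like the scraper_middle but blue or purple is not meant. Leave any purple look-alike of the dish alone.

How it is judged (in metres and radians):
On the way, in this order (a step that is already met when the one before it is completed fails the run):
1. the filter tower stands upright in the drip dish, let go (horizontal distance between tower and dish below 0.035 m and z of tower in the frame of dish between 0 and 0.01 m and angle between tower's own z axis and vertical below 0.1 rad and contact force between the fingers and tower below 0.1 N), for 0.2 s.
2. the scraper that fits is down on the board between the rims (z of scraper_middle in the frame of board_top between -0.003 and 0.006 m and x of scraper_middle in the frame of board_top between -0.12 and 0.12 m and y of scraper_middle in the frame of board_top between -0.03 and 0.03 m), for 0.1 s.
3. all five chips lie in the trough (x of chip1 in the frame of trough between -0.05 and 0.05 m and y of chip1 in the frame of trough between -0.068 and 0.068 m and z of chip1 in the frame of trough between -0.01 and 0.04 m and x of chip2 in the frame of trough between -0.05 and 0.05 m and y of chip2 in the frame of trough between -0.068 and 0.068 m and z of chip2 in the frame of trough between -0.01 and 0.04 m and x of chip3 in the frame of trough between -0.05 and 0.05 m and y of chip3 in the frame of trough between -0.068 and 0.068 m and z of chip3 in the frame of trough between -0.01 and 0.04 m and x of chip4 in the frame of trough between -0.05 and 0.05 m and y of chip4 in the frame of trough between -0.068 and 0.068 m and z of chip4 in the frame of trough between -0.01 and 0.04 m and x of chip5 in the frame of trough between -0.05 and 0.05 m and y of chip5 in the frame of trough between -0.068 and 0.068 m and z of chip5 in the frame of trough between -0.01 and 0.04 m), for 0.2 s.
At the end, for the whole second after the job is handed in: All five chips lie inside the trough below its rim (over 10 mm below the board's top); the filter tower stands upright (within 0.1 rad) on the floor of the drip dish, within 35 mm of its centre; the 110 mm scraper stands upright, blade down (within 0.1 rad), on the rubber mat; both at rest (all of step 3 and horizontal distance between tower and dish below 0.035 m and z of tower in the frame of dish between 0 and 0.01 m and angle between each of tower, scraper_middle's own z axis and vertical below 0.1 rad and x of scraper_middle in the frame of mat between -0.1 and 0.1 m and y of scraper_middle in the frame of mat between -0.16 and 0.16 m and z of scraper_middle in the frame of mat between -0.002 and 0.009 m and linear speed of each of tower, scraper_middle below 0.02 m/s); the robot touches nothing.
It fails at once if the fingers touch a chip (over 0.5 N) (contact force between the fingers and chip1 above 0.5 N or contact force between the fingers and chip2 above 0.5 N or contact force between the fingers and chip3 above 0.5 N or contact force between the fingers and chip4 above 0.5 N or contact force between the fingers and chip5 above 0.5 N).
It fails at once if the filter tower is tipped by over 0.6 rad (angle between tower's own z axis and vertical above 0.6 rad).
It fails at once if another scraper or a bystander is moved by over 30 mm (distance of any of scraper_short, scraper_long, spare_tower, bottle, jar, spatula, well_plate from where it was at the start of the episode above 0.03 m).
It also fails if it takes over 64 s, if anything falls off the work surface, if the arm or the gripper's body presses on something with over 40 N, if the wrist force passes 120 N, or if a joint passes its speed limit or range.

ROBOT

A 6-joint arm with a two-finger parallel gripper is mounted at the origin on the work surface. World frame = base frame: x ahead of the robot, y to its left, z up, the work surface at z = 0. Lengths are in mm, angles in rad, forces in N, time in s.
With the tool pointing down it reaches from about 350 to 875 mm from the base axis. Payload 15.5 kg.
Tool frame: the origin (TCP) lies on the centre line of the jaws, within the pads' length; the fingertips stand 17 mm ahead of it and the grasp point (between the pads) lies 2 mm behind it; z points along the fingers, y is the line along which they close (so a half turn about z gives the same grasp; the last joint's range is limited). The gripper opens to 85 mm and grips with 20 to 120 N. Pads are 22 mm wide; open, the fingers measure 114 mm over their backs; the gripper's body (76 mm by 85 mm) begins 54 mm behind the grasp point. The pads swing forward as they close: fully open they stand 13 mm farther back than shut.
Start: joints at [-0.096, 0.494, 1.345, -0, 1.302, -0.096], TCP at [625.001, 0.003, 248.277] pointing down, gripper open.
Joint ranges: [-2.91, 2.91], [-0.82, 2.16], [0.22, 2.67], [-1.22, 4.37], [0.12, 2.79], [-3.08, 3.08]. Speed limits (rad/s): [1.89, 1.89, 2.57, 3.01, 3.01, 3.01].

INTERFACE

Orientations are given as a rotation vector (axis times angle).
In Python, from plant import r, eyes gives the robot as it stands.
- The arm moves only by the tool play_rows, never from a script. Its argument "plan" is a list of rows, each a list of 4 numbers: the shift along the tool's x, y, z each as a share of 30 mm, from -1 to 1, then the turn about the tool's z as a share of 0.12 rad, from -1 to 1. In form: [[dx, dy, dz, turn], ...]. A call has 1 to 20 rows; each row shifts and turns the commanded pose from where the row before left it, along the tool's axes as they then stand; what a row does not reach is not made up. A row lasts 1/8 s, in which the tool goes at most 62.5 mm and 10.7 degrees, less where a joint would pass 70% of its speed; a pose out of reach is approached as far as the arm can. A call with a number of a shift or a turn outside -1 to 1 is refused whole. A call with a gripper value outside its range is refused whole. "grip" is the closure, from 0 (fully open) to 1 (shut), set as the call begins (left out, the last holds). The fingers move at their own pace and stop on an object; "squeeze" is the grip in N (left out, the last holds). Time passes only in rows, so rows that do not move let the fingers close. It gives the time, the measured TCP pose, the force, the opening and the grip force at its end, in the units of the state.
- r.read_state(): the state, without advancing time (a new reading comes with each control period).
- eyes.snapshot(name): name is "scene" or "side" or "wrist"; returns a dict with "frame" (420x560x3 uint8, red, green, blue), "range_z" (420x560 float32, mm along the optical axis (not along the pixel's ray), 0 where there is no reading), "fx", "fy", "cx", "cy" (pixels), "eye" and "rotation" of the camera in the world; the wrist camera has in their place "T_tool_cam" (4x4, takes a point from camera to tool coordinates, whose origin is the TCP and whose axes are the flange's). Camera axes: x right, y up, looking along -z (the intrinsics and any distortion apply to the point x, -y, -z); pixel columns grow to the right and rows downward; lengths in mm; the calibration is good to about 2 mm. A picture is of the moment at which its call begins: read the wrist's pose just before it.
- r.finish_job(): hands the job in; it is judged then, once.
The state is a dict: "time_s": time; "q": joint angles; "joint_vel": joint speeds; "joint_torque": joint torques, N m; "ee_pos": TCP position; "tcp_rot": TCP orientation; "wrist_force": force on the tool from outside, world axes, zero at the start; "ft_torque": the same for the moment, N m; "finger_gap": finger opening in mm; "gripper_force": force on a finger pad.
Only numpy, scipy, OpenCV 4.12 (cv2) and the standard library are available. Lean on these libraries where they do the work, as an engineer would, in place of code of your own. Each camera call takes 0.05 s, during which the arm holds its last target. There are 200 camera calls.

## Working session

There is one attempt and no reset: what is moved stays moved. The work goes in short steps, Python scripts to look and compute and a tool call to move; the robot and the scene stay as the last step left them, time stands still between calls to the robot, and variables do not carry over. Pictures are saved under pics/ and viewed, at most 10 in all, crops included, and the job is handed in when it is done.

Besides the shell and the picture viewer there is one more tool, called after "Request:" by a JSON object that holds its "fn" and its "kwargs", one argument or row to a line. play_rows: Moves the arm, as the interface text tells. Shift numbers are shares of 30 mm and turn numbers shares of 0.12 rad, none past 1 either way. Its arguments: {"type":"object","properties":{"plan":{"type":"array","items":{"type":"array","items":{"type":"number","minimum":-1,"maximum":1}}},"grip":{"type":"number"},"squeeze":{"type":"number"}},"required":["plan"]}

```bash
mkdir -p pics
cat > h.py <<'E'
import numpy as np, cv2
from scipy.spatial.transform import Rotation as R
from plant import r, eyes
def snap(name):
    st=r.read_state(); s=eyes.snapshot(name)
    if 'T_tool_cam' in s:
        T=np.eye(4);T[:3,:3]=R.from_rotvec(st['tcp_rot']).as_matrix();T[:3,3]=st['ee_pos']
        M=T@np.array(s['T_tool_cam']); s['eye']=M[:3,3]; s['rotation']=M[:3,:3]
    s['eye']=np.array(s['eye']);s['rotation']=np.array(s['rotation']);return s
def cloud(s):
    z=s['range_z'].astype(float);v,u=np.mgrid[:z.shape[0],:z.shape[1]]
    c=np.stack([(u-s['cx'])/s['fx']*z,-(v-s['cy'])/s['fy']*z,-z],-1)
    P=c@s['rotation'].T+s['eye'];P[z<=0]=np.nan;return P
def save(s,fn): cv2.imwrite('pics/'+fn,s['frame'][:,:,::-1])
E
python3 - <<'E'
from h import *
for n in('scene','side'):
    s=snap(n);save(s,n+'1.png');np.savez(n+'1.npz',P=cloud(s),f=s['frame'])
    print(n,[k for k in s],s['eye'],s['rotation'].tolist(),s['fx'],s['cx'],s['cy'])
st=r.read_state();print(st)
E
```

```text
Traceback (most recent call last):
  File "h.py", line 13, in cloud
    P=c@s['rotation'].T+s['eye'];P[z<=0]=np.nan;return P
      ~~~~~~~~~~~~~~~~~^~~~~~~~~
ValueError: operands could not be broadcast together with shapes (420,560) (3,)
```

```bash
sed -i "s/s\['rotation'\]=np.array(s\['rotation'\]);return s/q=np.array(s['rotation']);s['rotation']=q if q.ndim==2 else R.from_rotvec(q).as_matrix();return s/" h.py
python3 - <<'E'
from h import *
for n in('scene','side'):
    s=snap(n);save(s,n+'1.png');np.savez(n+'1.npz',P=cloud(s),f=s['frame'])
    print(n,[k for k in s],s['eye'],s['rotation'].round(3).tolist(),s['fx'],s['cx'],s['cy'])
st=r.read_state();print(st)
E
```

```text
scene ['frame', 'range_z', 'fx', 'fy', 'cx', 'cy', 'eye', 'rotation'] [1277.37791424 -665.79491208 1127.66214169] [[0.657, -0.557, 0.509], [0.754, 0.48, -0.449], [0.006, 0.678, 0.735]] 430.0325806150594 281.25975649016874 213.27909126056522
side ['frame', 'range_z', 'fx', 'fy', 'cx', 'cy', 'eye', 'rotation'] [  -92.60072896 -1089.03698779   800.97280434] [[0.869, 0.261, -0.421], [-0.495, 0.432, -0.754], [-0.015, 0.863, 0.504]] 457.85279810822993 273.7735976868035 210.84625240905115
{'time_s': 0.15, 'q': array([-9.55110842e-02,  4.94030833e-01,  1.34599757e+00,  8.60853214e-07,
        1.30251552e+00, -9.54815354e-02]), 'joint_vel': array([ 0.00013715, -0.00141575, -0.00150702, -0.00030179,  0.00120287,
        0.00043587]), 'joint_torque': array([ 4.76028199e-04, -8.82539248e+01, -3.84067369e+01, -1.70366275e-04,
        7.04737889e-03, -2.97315989e-05]), 'ee_pos': array([6.24728270e+02, 2.25709898e-02, 2.47840237e+02]), 'tcp_rot': array([-2.22095524e+00, -2.22088910e+00,  9.49812640e-04]), 'wrist_force': array([0.17182305, 0.88584375, 0.47925074]), 'ft_torque': array([-0.03871647, -0.01059479,  0.05901201]), 'gripper_force': 0.0, 'finger_gap': 85.4834362003554}
```

View pics/scene1.png

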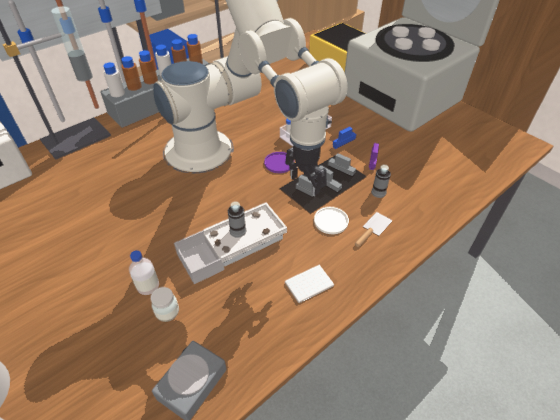

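View pics/side1.png

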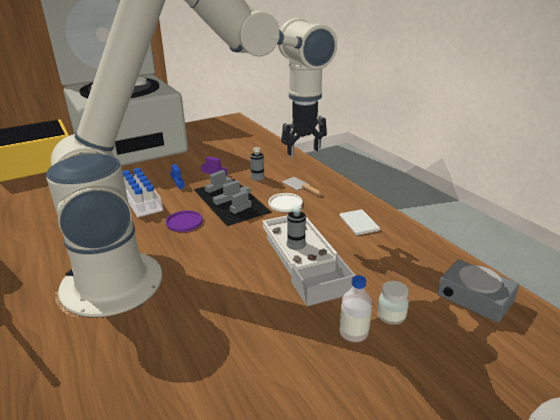

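The scene view shows the tower on the board at (237,217), with the trough at (198,258). The white dish is at (331,220) and the purple dish look-alike at (278,162). The mat has three grey scrapers at about (305,185), (325,175) and (342,162). The blue and purple scraper look-alikes are at (344,136) and (375,155), and the spare tower is at (381,180). The side view shows the same things: tower (296,228), dish (285,203), scrapers (215,182), (230,192), (240,203).

Run:
```python
from h import *
for n,box in (('scene',(165,290,190,285)),('side',(255,355,205,305))):
    d=np.load(n+'1.npz');P=d['P'];f=d['f'].astype(int)
    sub=np.zeros(P.shape[:2],bool);sub[box[2]:box[3],box[0]:box[1]]=1
    sp=f.max(2)-f.min(2)
    m=sub&(abs(P[...,2]-50)<6)&(f.min(2)>150)&(sp<40)
    q=P[m][:,:2].astype(np.float32);print(n,'board top',m.sum(),P[m][:,2].mean(),cv2.minAreaRect(q))
    m=sub&(abs(P[...,2]-62)<5)&(sp<40)
    q=P[m][:,:2].astype(np.float32);print(n,'rims/walls',m.sum(),cv2.minAreaRect(q))
    m=sub&(P[...,2]>72)&(P[...,2]<180)
    q=P[m]
    print(n,'tower',len(q),q.min(0),q.max(0))
    for a,b in((75,95),(95,125),(125,150),(150,180)):
        k=q[(q[:,2]>a)&(q[:,2]<b)]
        if len(k)>3: print(a,len(k),k[:,:2].min(0),k[:,:2].max(0),cv2.minEnclosingCircle(k[:,:2].astype(np.float32)))
for n,box in (('scene',(305,355,200,240)),('side',(262,305,188,215))):
    d=np.load(n+'1.npz');P=d['P'];f=d['f'].astype(int)
    sub=np.zeros(P.shape[:2],bool);sub[box[2]:box[3],box[0]:box[1]]=1
    m=sub&(f.min(2)>130)&(P[...,2]<25)&(f.max(2)-f.min(2)<50);q=P[m];print(n,'dish',m.sum(),cv2.minEnclosingCircle(q[:,:2].astype(np.float32)),np.median(q[:,2]))
for n,box in (('scene',(275,370,145,210)),('side',(190,275,165,225))):
    d=np.load(n+'1.npz');P=d['P'];f=d['f'].astype(int)
    sub=np.zeros(P.shape[:2],bool);sub[box[2]:box[3],box[0]:box[1]]=1
    m=sub&(f.max(2)<70)&(P[...,2]<12);q=P[m];print(n,'mat',m.sum(),cv2.minAreaRect(q[:,:2].astype(np.float32)))
    for lo,hi in ((14,40),(40,80)):
        m=(sub&(P[...,2]>lo)&(P[...,2]<hi)&(f.max(2)-f.min(2)<40)).astype(np.uint8)
        c,l,st,ce=cv2.connectedComponentsWithStats(m)
        for i in range(1,c):
            if st[i,4]>15:
                q=P[l==i];print(n,lo,ce[i].round(),st[i,4],q.min(0).round(),q.max(0).round(),cv2.minAreaRect(q[:,:2].astype(np.float32)))
```

```text
scene board top 1546 49.485254116359364 ((508.1255187988281, -200.39817810058594), (338.67413330078125, 138.3491668701172), 79.40727233886719)
scene rims/walls 694 ((506.2827453613281, -199.74319458007812), (339.5031433105469, 143.4609832763672), 80.77894592285156)
scene tower 436 [ 471.66330758 -194.5907461    72.61162356] [ 524.97245331 -140.48987429  178.69087982]
75 65 [ 487.03289957 -194.5907461 ] [ 523.30799952 -147.88563478] ((501.934326171875, -170.50892639160156), 25.797964096069336)
95 99 [ 487.62877976 -194.49441341] [ 523.78341916 -150.0873348 ] ((503.7439880371094, -172.37820434570312), 24.683612823486328)
125 182 [ 471.66330758 -194.15673395] [ 524.97245331 -140.48987429] ((498.5172119140625, -166.81295776367188), 27.94814682006836)
150 79 [ 485.22786999 -185.08101877] [ 521.74035827 -152.85233744] ((505.1240539550781, -169.66943359375), 20.1672306060791)
side board top 873 51.266720671156925 ((506.51702880859375, -149.63876342773438), (242.0814208984375, 132.11256408691406), 81.36918640136719)
side rims/walls 817 ((501.36175537109375, -199.1787872314453), (343.55389404
[... 2781 characters left out ...]
214844), (28.811145782470703, 52.35867691040039), 51.07910919189453)
side 40 [217. 176.] 159 [445. 329.  41.] [507. 364.  77.] ((476.41668701171875, 346.98956298828125), (64.17267608642578, 28.88639259338379), 7.649511814117432)
side 40 [231. 187.] 184 [450. 229.  40.] [515. 259.  77.] ((482.1959228515625, 247.08688354492188), (66.2841796875, 27.873668670654297), 8.524530410766602)
side 40 [239. 197.] 187 [443. 142.  40.] [521. 241.  77.] ((493.5645751953125, 181.5548858642578), (122.00074768066406, 45.95887756347656), 44.304969787597656)
side 40 [269. 222.] 68 [459. -47.  50.] [501. -23.  69.] ((479.6136474609375, -35.62785339355469), (24.47905731201172, 41.490325927734375), 87.63330078125)
```

Candidates for the first target (scene pixels): the tower on the board (237,217) and the spare tower on the table (381,180). I choose (237,217), since it stands on the white board. For the scraper, the measured lengths are about 111 mm at (342,165), 147 mm at (328,180) and 75 mm at (304,187), plus the blue (344,136) and purple (375,155) look-alikes. I choose the 111 mm one, at world (477,347). For the dish I choose the white one (331,220), not the purple one (278,162). Next I move above the board for a close wrist view.

Request:
{"fn": "play_rows", "kwargs": {
  "plan": [
    [-1,-0.8,-0.4,0],
    [-1,-0.8,-0.4,0],
    [-1,-0.8,-0.4,0],
    [-1,-0.8,-0.4,0],
    [-1,-0.8,-0.4,0],
    [0,0,0,0],
    [0,0,0,0]
  ],
  "grip": 0
}}

```text
time_s: 1.02
ee_pos: [505.1, -149.8, 308.1]
tcp_rot: [-2.222, -2.221, -0.0]
wrist_force: [-1.2, 1.3, 0.9]
finger_gap: 85.1
gripper_force: 0.0
```

Run:
```python
from h import *
st=r.read_state();print(st['ee_pos'],st['tcp_rot'],st['time_s'])
s=snap('wrist');save(s,'w1.png');np.savez('w1.npz',P=cloud(s),f=s['frame'],eye=s['eye'])
print(s['eye'],s['rotation'].round(2).tolist())
a=cv2.imread('pics/scene1.png');c=a[130:240,180:400]
cv2.imwrite('pics/crop1.png',cv2.resize(c,None,fx=3.6,fy=3.6,interpolation=cv2.INTER_CUBIC))
```

```text
[ 505.07998093 -149.77753316  308.07792469] [-2.22169357e+00 -2.22078199e+00 -2.43777413e-04] 1.025
[505.01194974 -71.16466423 432.78547913] [[1.0, 0.0, 0.0], [-0.0, 0.95, 0.31], [-0.0, -0.31, 0.95]]
```

View pics/w1.png

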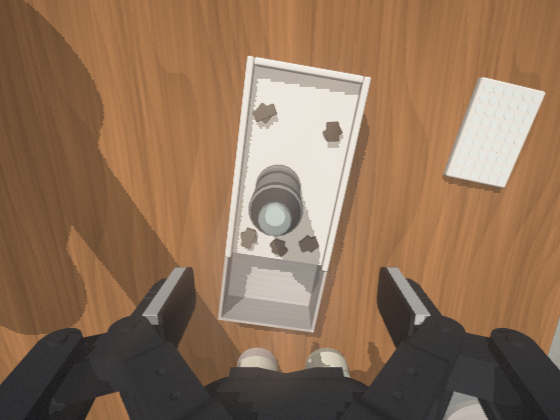

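View pics/crop1.png

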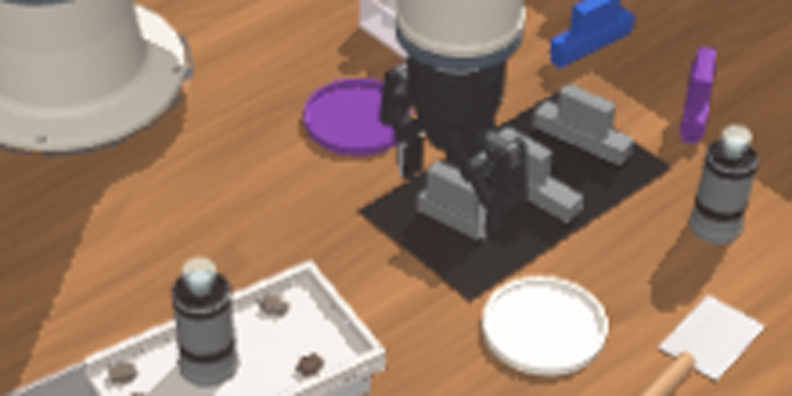

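The wrist view shows the board upright, with the closed end at the top (row 60–78) and the open edge near row 262. The tower is at (276,205). The chips are at (265,113), (333,131), (249,237), (279,247) and (309,244). The crop confirms the target scraper is the right-hand of the three grey ones, crop (580,125).

Run:
```python
from h import *
d=np.load('w1.npz');P=d['P'];f=d['f'].astype(int);Z=P[...,2]
sub=np.zeros(Z.shape,bool);sub[50:340,215:375]=1
# rims: closed-end/side rims at z 64
m=sub&(Z>58)&(Z<70)&(f.min(2)>150)&(f.max(2)-f.min(2)<40);q=P[m][:,:2].astype(np.float32)
print('rim',m.sum(),np.median(P[m][:,2]),cv2.minAreaRect(q))
m2=sub&(Z>54)&(Z<70)&(f.max(2)-f.min(2)<40);print('rims+walls',cv2.minAreaRect(P[m2][:,:2].astype(np.float32)))
m3=sub&(abs(Z-50)<3)&(f.max(2)-f.min(2)<40);print('top',np.median(Z[m3]),cv2.minAreaRect(P[m3][:,:2].astype(np.float32)))
for a,b in((60,80),(80,110),(110,130),(130,145),(146,152),(152,180)):
    k=P[sub&(Z>a)&(Z<b)&(f.max(2)<140 if b<150 else True)]
    if len(k)>5: print('tower',a,len(k),np.percentile(k,[1,99],axis=0)[:,:2].round(1).tolist(),cv2.minEnclosingCircle(k[:,:2].astype(np.float32)))
ch=(sub&(f.max(2)<150)&(f[...,0]-f[...,2]>8)&(Z>48)&(Z<66)).astype(np.uint8)
c,l,st,ce=cv2.connectedComponentsWithStats(ch)
for i in range(1,c):
    if st[i,4]>25: q=P[l==i];print('chip',ce[i].round(),st[i,4],np.nanmedian(q,0).round(1),q.min(0).round(),q.max(0).round())
# dish, RANSAC-free circle from rim ring in scene
d=np.load('scene1.npz');P=d['P'];f=d['f'].astype(int);Z=P[...,2]
m=np.zeros(Z.shape,bool);m[200:240,305:355]=1
m&=(f.min(2)>110)&(f.max(2)-f.min(2)<45)&(Z>-3)&(Z<20)
c,l,st,ce=cv2.connectedComponentsWithStats(m.astype(np.uint8));i=1+st[1:,4].argmax();q=P[l==i]
q=q[(np.linalg.norm(q[:,:2]-[634,131],axis=1)<70)]
print('dish',len(q),q[:,:2].min(0),q[:,:2].max(0),q[:,:2].mean(0));k=q[(q[:,2]>9)];print(k[:,:2].mean(0),cv2.fitEllipse(k[:,:2].astype(np.float32)))
```

```text
rim 3805 62.72704242162973 ((503.0788269042969, -197.2847442626953), (339.53118896484375, 135.692138671875), 80.81790924072266)
rims+walls ((502.922607421875, -197.71621704101562), (340.5260925292969, 135.68411254882812), 80.76925659179688)
top 49.09013731142659 ((502.19683837890625, -199.61375427246094), (330.67303466796875, 128.43399047851562), 80.86644744873047)
tower 60 113 [[470.9, -158.6], [584.7, -28.4]] ((519.2261352539062, -90.79324340820312), 79.77887725830078)
tower 80 140 [[472.5, -160.6], [519.6, -139.5]] ((495.77490234375, -157.66989135742188), 24.572574615478516)
tower 110 43 [[474.5, -158.5], [518.9, -143.3]] ((496.73614501953125, -154.67807006835938), 23.1069278717041)
tower 130 567 [[471.2, -186.0], [518.7, -139.6]] ((494.76104736328125, -165.0386199951172), 26.188852310180664)
tower 146 383 [[469.4, -189.7], [519.2, -140.1]] ((494.47430419921875, -165.40582275390625), 25.974212646484375)
tower 152 896 [[480.6, -178.4], [508.4, -151.1]] ((494.3965148925781, -165.0728759765625), 14.71449089050293)
chip [310.  75.] 175 [530.9 -37.6  60.6] [471. -54.  52.] [588. -28.  64.]
chip [264. 113.] 267 [480.  -78.   57.8] [467. -88.  49.] [493. -68.  61.]
chip [332. 132.] 274 [558.2 -99.   57.9] [ 548. -110.   50.] [569. -88.  61.]
chip [296. 180.] 37 [ 518.1 -154.3   59.4] [ 510. -169.   48.] [ 522. -145.   65.]
chip [249. 238.] 206 [ 456.9 -231.8   57.5] [ 447. -246.   48.] [ 466. -219.   60.]
chip [308. 244.] 258 [ 533.3 -239.9   57.6] [ 520. -254.   48.] [ 547. -230.   60.]
chip [279. 247.] 217 [ 495.7 -244.5   57.5] [ 484. -260.   49.] [ 506. -234.   60.]
chip [317. 297.] 91 [ 547.5 -320.6   53.8] [ 540. -366.   48.] [ 555. -279.   59.]
dish 746 [572.35661901  69.05369539] [699.77318277 190.5630704 ] [638.00421224 130.16765036]
[641.64209456 130.295187  ] ((639.041259765625, 129.37721252441406), (113.05097198486328, 115.37909698486328), 12.355417251586914)
```

Request:
{"fn": "play_rows", "kwargs": {
  "plan": [
    [-0.5,-0.35,0,0],
    [0,0,0,0],
    [0,0,1,0],
    [0,0,1,0],
    [0,0,1,0],
    [0,0,1,0],
    [0,0,1,0],
    [0,0,1,0],
    [0,0,0,0],
    [0,0,0,0]
  ]
}}

```text
time_s: 2.33
ee_pos: [495.0, -165.1, 129.1]
tcp_rot: [2.221, 2.221, 0.0]
wrist_force: [0.0, -0.0, 1.0]
finger_gap: 85.4
gripper_force: 0.0
```

Request:
{"fn": "play_rows", "kwargs": {
  "plan": [
    [0,0,0,0],
    [0,0,0,0],
    [0,0,0,0],
    [0,0,0,0],
    [0,0,0,0],
    [0,0,0,0],
    [0,0,0,0],
    [0,0,0,0]
  ],
  "grip": 1,
  "squeeze": 40
}}

```text
time_s: 3.32
ee_pos: [494.9, -165.2, 129.4]
tcp_rot: [2.22, 2.221, 0.001]
wrist_force: [-1.7, 2.5, 13.0]
finger_gap: 50.7
gripper_force: 39.6
```

Request:
{"fn": "play_rows", "kwargs": {
  "plan": [
    [0,0,-0.5,0],
    [0,0,-1,0],
    [0,0,-1,0],
    [0,0,-0.7,0],
    [0.5,0.24,0,0],
    [0.98,0.48,0,0],
    [0.98,0.48,0,0],
    [0.98,0.48,0,0],
    [0.98,0.48,0,0],
    [0.98,0.48,0,0],
    [0.98,0.48,0,0],
    [0.98,0.48,0,0],
    [0.98,0.48,0,0],
    [0.98,0.48,0,0],
    [0.5,0.24,0,0],
    [0,0,0,0],
    [0,0,0,0]
  ]
}}

```text
time_s: 5.45
ee_pos: [638.0, 129.1, 224.0]
tcp_rot: [-2.221, -2.221, 0.001]
wrist_force: [-0.0, -0.3, -3.5]
finger_gap: 51.2
gripper_force: 43.0
```

Run:
```python
from h import *
st=r.read_state();print(st['ee_pos'],st['tcp_rot'])
for n in ('wrist','side','scene'):
    s=snap(n);P=cloud(s);f=s['frame'].astype(int);Z=P[...,2]
    if n!='wrist': save(s,n+'2.png')
    m=(f.min(2)>110)&(f.max(2)-f.min(2)<45)&(Z>-2)&(Z<22)&(np.linalg.norm(P[...,:2]-[637,130],axis=-1)<72)
    q=P[m]
    if len(q)>30: print(n,'dish',len(q),np.percentile(q[:,:2],[.5,99.5],axis=0).round(1).tolist(),cv2.minEnclosingCircle(q[:,:2].astype(np.float32)))
    k=P[(Z>120)&(Z<190)&(np.linalg.norm(P[...,:2]-[637,130],axis=-1)<60)]
    if len(k): print('tower', len(k),k.min(0).round(),k.max(0).round())
```

```text
[637.95574639 129.09337617 223.97388928] [-2.22140180e+00 -2.22092278e+00  1.41284019e-03]
wrist dish 6912 [[578.5, 96.9], [694.2, 190.5]] ((639.4713745117188, 127.54348754882812), 65.31607055664062)
tower 1898 [610. 130. 142.] [664. 157. 190.]
side dish 526 [[575.0, 69.9], [693.8, 191.6]] ((635.759033203125, 130.50209045410156), 64.5209732055664)
tower 194 [608.  98. 146.] [658. 138. 189.]
scene dish 741 [[577.9, 70.0], [697.8, 186.5]] ((635.6393432617188, 133.8056182861328), 66.47742462158203)
tower 181 [621.  98. 141.] [669. 146. 190.]
```

Request:
{"fn": "play_rows", "kwargs": {
  "plan": [
    [0,0,1,0],
    [0,0,1,0],
    [0,0,1,0],
    [0,0,1,0],
    [0,0,0.4,0],
    [0,0,0.1,0],
    [0,0,0.08,0],
    [0,0,0.05,0],
    [0,0,0,0],
    [0,0,0,0]
  ]
}}

```text
time_s: 6.85
ee_pos: [638.6, 129.6, 85.7]
tcp_rot: [2.221, 2.221, 0.001]
wrist_force: [-0.1, -0.1, -4.2]
finger_gap: 50.9
gripper_force: 42.9
```

Request:
{"fn": "play_rows", "kwargs": {
  "plan": [
    [0,0,0.05,0],
    [0,0,0.04,0],
    [0,0,0,0],
    [0,0,0,0]
  ]
}}

```text
time_s: 7.35
ee_pos: [638.8, 129.7, 84.4]
tcp_rot: [2.221, 2.221, 0.002]
wrist_force: [-8.2, -0.7, 21.3]
finger_gap: 51.0
gripper_force: 45.3
```

Request:
{"fn": "play_rows", "kwargs": {
  "plan": [
    [0,0,0,0],
    [0,0,0,0],
    [0,0,0,0],
    [0,0,0,0],
    [0,0,-0.5,0],
    [0,0,-1,0],
    [0,0,-1,0],
    [0,0,-1,0],
    [0,0,-1,0],
    [0,0,-1,0],
    [0,0,0,0]
  ],
  "grip": 0
}}

```text
time_s: 8.72
ee_pos: [639.6, 129.8, 251.2]
tcp_rot: [2.219, 2.219, 0.006]
wrist_force: [-0.8, 0.6, -1.0]
finger_gap: 85.1
gripper_force: 0.0
```

Request:
{"fn": "play_rows", "kwargs": {
  "plan": [
    [0.905,-0.68,0,0],
    [0.905,-0.68,0,0],
    [0.905,-0.68,0,0],
    [0.905,-0.68,0,0],
    [0.905,-0.68,0,0],
    [0.905,-0.68,0,0],
    [0.905,-0.68,0,0],
    [0.905,-0.68,0,0],
    [0,0,0,0.99],
    [0,0,0,0.99],
    [0,0,0,0.99],
    [0,0,0,0.99],
    [0,0,0,0.99],
    [0,0,0,0.99],
    [0,0,0,0.99],
    [0,0,0,0.99],
    [0,0,0,0.99],
    [0,0,0,0.99]
  ]
}}

```text
time_s: 10.98
ee_pos: [475.0, 346.6, 247.5]
tcp_rot: [3.085, 0.592, -0.001]
wrist_force: [0.1, 0.2, 0.2]
finger_gap: 85.6
gripper_force: 0.0
```

Request:
{"fn": "play_rows", "kwargs": {
  "plan": [
    [0,0,0,0.99],
    [0,0,0,0],
    [0,0,0,0]
  ]
}}

```text
time_s: 11.35
ee_pos: [475.2, 346.7, 247.6]
tcp_rot: [3.114, 0.418, -0.0]
wrist_force: [-0.3, 0.8, -0.6]
finger_gap: 85.3
gripper_force: 0.0
```

Run:
```python
from h import *
st=r.read_state();print(st['ee_pos'],R.from_rotvec(st['tcp_rot']).as_matrix().round(3).tolist(),st['q'].round(2),st['time_s'])
for n in ('wrist','scene','side'):
    s=snap(n);P=cloud(s);f=s['frame'].astype(int);Z=P[...,2];save(s,n+'3.png')
    near=(np.linalg.norm(P[...,:2]-[477,347],axis=-1)<75)&(f.max(2)-f.min(2)<40)&(P[...,1]>285)
    for a,b in((66,78),(45,78),(28,40),(20,40)):
        q=P[near&(Z>a)&(Z<b)]
        if len(q)>20: print(n,a,len(q),np.median(q[:,2]).round(1),cv2.minAreaRect(q[:,:2].astype(np.float32)))
    k=P[(Z>95)&(Z<140)&(np.linalg.norm(P[...,:2]-[637,130],axis=-1)<50)]
    if len(k): print('tower', len(k),k.min(0).round(),k.max(0).round())
```

```text
[475.18595659 346.72537248 247.62119313] [[0.965, 0.264, -0.0], [0.264, -0.965, -0.0], [-0.0, 0.0, -1.0]] [ 0.53  0.44  1.44 -0.    1.26  1.83] 11.35
wrist 66 1185 71.0 ((476.8682861328125, 351.9516296386719), (59.543495178222656, 19.931081771850586), 13.167583465576172)
wrist 45 1244 70.9 ((476.87603759765625, 351.95343017578125), (59.559425354003906, 19.931081771850586), 13.167583465576172)
wrist 28 1060 33.0 ((476.7471008300781, 352.05010986328125), (109.45368957519531, 26.052963256835938), 13.483585357666016)
wrist 20 1077 33.0 ((476.7476806640625, 352.0502624511719), (109.45491790771484, 26.052963256835938), 13.483586311340332)
scene 66 60 70.4 ((481.07958984375, 346.7413330078125), (60.115806579589844, 23.79833221435547), 11.41956901550293)
scene 45 131 65.1 ((481.8570251464844, 348.32958984375), (62.55768966674805, 29.973573684692383), 9.528626441955566)
scene 28 102 33.2 ((479.5874938964844, 348.05047607421875), (112.89985656738281, 32.59469985961914), 14.078506469726562)
scene 20 151 31.1 ((480.3760070800781, 345.2083740234375), (112.94387817382812, 37.52571487426758), 15.063157081604004)
tower 186 [614.  98.  95.] [668. 155. 134.]
side 66 59 72.6 ((473.7152404785156, 346.8909606933594), (60.522727966308594, 22.43314552307129), 10.363960266113281)
side 45 137 63.4 ((474.5187072753906, 347.3845520019531), (64.89356994628906, 27.114877700805664), 13.695898056030273)
side 28 107 34.7 ((474.8561706542969, 347.9482421875), (115.7155990600586, 30.23583221435547), 13.731931686401367)
side 20 150 32.2 ((474.8561706542969, 347.9482421875), (115.7155990600586, 30.23583221435547), 13.731931686401367)
tower 155 [607. 101.  95.] [662. 160. 135.]
```

View pics/wrist3.png

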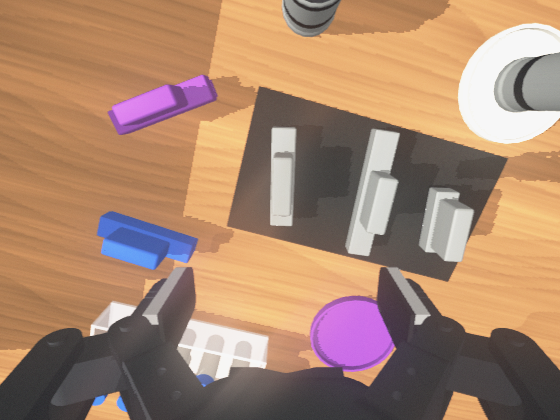

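The wrist view shows the middle scraper at (283,175) on the mat, the long one at (372,190) and the short one at (447,222). Its measured head is 109.5 x 26 mm, which matches the 110 mm scraper. The tower is upright in the white dish.

Request:
{"fn": "play_rows", "kwargs": {
  "plan": [
    [0.09,-0.11,0,0.28],
    [0,0,1,0],
    [0,0,1,0],
    [0,0,1,0],
    [0,0,1,0],
    [0,0,1,0],
    [0,0,1,0],
    [0,0,0.35,0],
    [0,0,0,0],
    [0,0,0,0]
  ]
}}

```text
time_s: 12.75
ee_pos: [477.6, 351.0, 58.3]
tcp_rot: [-3.12, -0.361, -0.002]
wrist_force: [0.1, -0.1, -0.1]
finger_gap: 85.8
gripper_force: 0.0
```

Request:
{"fn": "play_rows", "kwargs": {
  "plan": [
    [0,0,0,0],
    [0,0,0,0],
    [0,0,0,0],
    [0,0,0,0],
    [0,0,0,0],
    [0,0,0,0],
    [0,0,0,0],
    [0,0,0,0]
  ],
  "grip": 1,
  "squeeze": 60
}}

```text
time_s: 13.75
ee_pos: [477.1, 350.7, 57.4]
tcp_rot: [-3.121, -0.361, -0.0]
wrist_force: [-1.5, -1.2, 5.6]
finger_gap: 19.0
gripper_force: 58.8
```

Request:
{"fn": "play_rows", "kwargs": {
  "plan": [
    [0,0,-0.5,0],
    [0,0,-1,0],
    [0,0,-1,0],
    [0,0,-1,0],
    [0,0,-1,0],
    [0,0,-0.8,0],
    [0,0,0,1],
    [0,0,0,1],
    [0,0,0,1],
    [0,0,0,0.26],
    [0,0,0,0]
  ]
}}

```text
time_s: 15.12
ee_pos: [477.0, 350.7, 216.5]
tcp_rot: [-3.132, 0.249, -0.0]
wrist_force: [-0.6, 0.7, -0.8]
finger_gap: 19.1
gripper_force: 59.0
```

Request:
{"fn": "play_rows", "kwargs": {
  "plan": [
    [0.13,0.47,0,0],
    [0.27,0.935,0,0],
    [0.27,0.935,0,0],
    [0.27,0.935,0,0],
    [0.27,0.935,0,0],
    [0.27,0.935,0,0],
    [0.27,0.935,0,0],
    [0.27,0.935,0,0],
    [0.27,0.935,0,0],
    [0.27,0.935,0,0],
    [0.27,0.935,0,0],
    [0.27,0.935,0,0],
    [0.27,0.935,0,0],
    [0.27,0.935,0,0],
    [0.13,0.47,0,0],
    [0,0,0,0],
    [0,0,0,0]
  ]
}}

```text
time_s: 17.25
ee_pos: [525.5, -54.6, 216.2]
tcp_rot: [-3.131, 0.252, 0.0]
wrist_force: [-0.3, 0.2, 0.0]
finger_gap: 19.1
gripper_force: 58.9
```

Run:
```python
from h import *
st=r.read_state();M=R.from_rotvec(st['tcp_rot']).as_matrix();print(st['ee_pos'],M.round(3).tolist(),st['q'].round(2),st['time_s'],st['wrist_force'])
s=snap('wrist');P=cloud(s);f=s['frame'].astype(int);Z=P[...,2];save(s,'wrist4.png');np.savez('w4.npz',P=P,f=f,M=M,p=st['ee_pos'])
loc=(P-st['ee_pos'])@M
gr=(f.max(2)-f.min(2)<40)
m=gr&(abs(loc[...,0])<70)&(abs(loc[...,1])<40)&(loc[...,2]>15)&(loc[...,2]<60)
q=loc[m]
print('held',len(q),np.percentile(q,[1,99],axis=0).round(1).tolist())
k=loc[m&(abs(loc[...,2]-23)<5)];print('headtop',len(k),cv2.minAreaRect(k[:,:2].astype(np.float32)) if len(k)>5 else '')
```

```text
[525.49883652 -54.61695339 216.15382402] [[0.987, -0.16, -0.0], [-0.16, -0.987, 0.0], [-0.0, -0.0, -1.0]] [-0.22  0.4   1.62  0.    1.12  1.51] 17.25 [-0.2897827   0.22870618  0.01615069]
held 3517 [[18.4, -13.2, 16.5], [54.8, 12.3, 50.6]]
headtop 3111 ((33.85755157470703, -0.41783809661865234), (26.093473434448242, 42.102298736572266), 89.9724349975586)
```

View pics/wrist4.png

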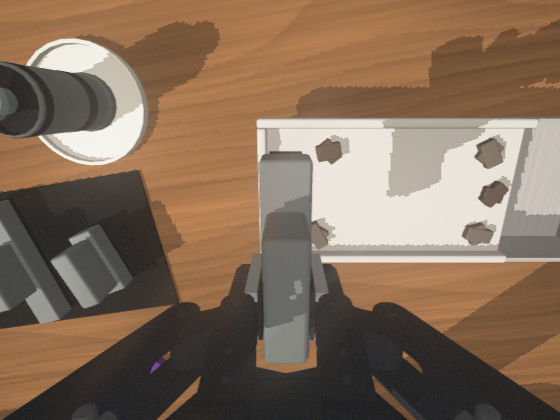

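The wrist view shows the scraper in the jaws (head end at (287,155)), square to the board, with all five chips visible at (328,151), (319,235), (489,153), (492,193) and (478,234). I now check the rims and chips in the tool frame.

Run:
```python
from h import *
d=np.load('w4.npz');P=d['P'];f=d['f'].astype(int);M=d['M'];L=(P-d['p'])@M
Z=P[...,2];gr=(f.max(2)-f.min(2)<45)
sub=np.zeros(Z.shape,bool);sub[100:280,240:]=1
m=sub&gr&(Z>59)&(Z<69)&(f.min(2)>110)
# far and near rim: per-slab x-extents
for y0 in range(20,240,30):
    k=L[m&(L[...,1]>y0)&(L[...,1]<y0+30)]
    if len(k)>20:
        a=k[k[:,0]>20][:,0];b=k[k[:,0]<0][:,0]
        print(y0,'far',np.percentile(a,[2,98]).round(1) if len(a)>5 else '', 'near',np.percentile(b,[2,98]).round(1) if len(b)>5 else '')
k=L[m&(L[...,0]>20)&(L[...,0]<55)&(L[...,1]<5)];print('closed rim y',len(k),np.percentile(k[:,1],[2,98]) if len(k) else '')
t=L[sub&gr&(f.min(2)>150)&(abs(Z-49)<4)&(L[...,0]<60)];print('top z',np.median(t[:,2]))
ch=(sub&(f.max(2)<150)&(f[...,0]-f[...,2]>8)&(Z>46)&(Z<66)).astype(np.uint8)
c,l,st,ce=cv2.connectedComponentsWithStats(ch)
for i in range(1,c):
    if st[i,4]>40: q=L[l==i];print('chip',ce[i].round(),np.median(q,0).round(1),np.percentile(q,2,axis=0).round(1),np.percentile(q,98,axis=0).round(1))
```

```text
20 far [61.7 68.3] near [-66.7 -42.3]
50 far [61.7 68.3] near [-66.5 -58.8]
80 far [61.7 68.3] near [-66.5 -59. ]
110 far [61.7 68.3] near [-66.4 -58.9]
140 far [61.7 68.3] near [-66.6 -58.9]
170 far [60.7 68.3] near [-66.7 -58.7]
200 far [60.8 68.3] near [-67. -59.]
230 far [64.9 68.2] near [-67.  -63.3]
closed rim y 193 [-25.2958552  -18.14689705]
top z 167.05396123326767
chip [442. 118.] [ 68.8 136.5 162.4] [ 68.7  86.6 161.1] [ 68.8 186.2 164. ]
chip [528. 118.] [ 68.8 212.2 163.1] [ 68.7 189.8 161.2] [ 68.8 234.1 164.3]
chip [329. 151.] [ 40.8  38.  158.3] [ 31.8  27.5 156.8] [ 49.8  48.2 166.2]
chip [489. 153.] [ 39.1 181.2 158.6] [ 27.2 171.9 156.9] [ 50.7 192.4 164.8]
chip [493. 193.] [  2.  192.2 158.6] [ -9.4 183.1 157. ] [ 11.8 202.7 165.5]
chip [322. 240.] [-45.1  32.9 158.6] [-59.8  24.1 156.2] [-28.2  60.4 167.3]
chip [477. 233.] [-38.3 184.7 158.6] [-48.5 173.9 156.9] [-29.6 197.9 165.8]
chip [471. 253.] [-59.5 187.7 161.4] [-63.8  77.7 156. ] [-58.7 270.5 169.5]
```

Request:
{"fn": "play_rows", "kwargs": {
  "plan": [
    [0.03,0.06,0,0],
    [0,0,1,0],
    [0,0,1,0],
    [0,0,1,0],
    [0,0,0.3,0],
    [0,0,0.2,0],
    [0,0,0.1,0],
    [0,0,0,0],
    [0,0,0,0]
  ]
}}

```text
time_s: 18.42
ee_pos: [526.6, -57.2, 108.7]
tcp_rot: [3.131, -0.252, 0.001]
wrist_force: [0.6, 0.9, -1.6]
finger_gap: 19.2
gripper_force: 58.9
```

Request:
{"fn": "play_rows", "kwargs": {
  "plan": [
    [0,0,0.1,0],
    [0,0,0.05,0],
    [0,0,0,0],
    [0,0,0,0]
  ]
}}

```text
time_s: 18.92
ee_pos: [526.4, -57.1, 103.7]
tcp_rot: [-3.131, 0.252, 0.0]
wrist_force: [-0.2, -0.5, -0.6]
finger_gap: 19.2
gripper_force: 59.1
```

Request:
{"fn": "play_rows", "kwargs": {
  "plan": [
    [0,0.2,0,0],
    [0,0.4,0,0],
    [0,0.4,0,0],
    [0,0.4,0,0],
    [0,0.4,0,0],
    [0,0.4,0,0],
    [0,0.4,0,0],
    [0,0.4,0,0],
    [0,0.4,0,0],
    [0,0.4,0,0],
    [0,0.4,0,0],
    [0,0.4,0,0]
  ]
}}

```text
time_s: 20.42
ee_pos: [504.1, -194.1, 103.7]
tcp_rot: [3.131, -0.252, 0.0]
wrist_force: [1.0, -0.2, -1.7]
finger_gap: 19.1
gripper_force: 58.9
```

Run:
```python
from h import *
s=snap('wrist');save(s,'wrist5.png')
```

```text
(no output)
```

View pics/wrist5.png

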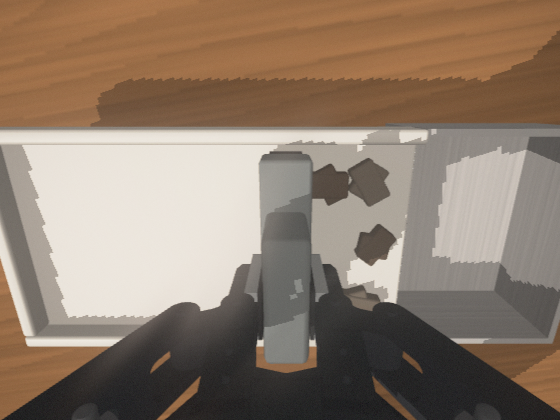

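The chips are lined up ahead of the blade at (331,184), (369,182), (375,244) and (360,297), with the strip behind it clean. I continue the wipe.

Request:
{"fn": "play_rows", "kwargs": {
  "plan": [
    [0,0.3,0,0],
    [0,0.3,0,0],
    [0,0.3,0,0],
    [0,0.3,0,0],
    [0,0.3,0,0],
    [0,0.3,0,0],
    [0,0.3,0,0],
    [0,0.3,0,0],
    [0,0.25,0,0],
    [0,0,0,0],
    [0,0,0,0],
    [0,0,0,0]
  ]
}}

```text
time_s: 21.98
ee_pos: [491.6, -271.5, 103.7]
tcp_rot: [-3.131, 0.252, 0.0]
wrist_force: [-0.6, -0.2, -2.3]
finger_gap: 19.1
gripper_force: 58.9
```

Run:
```python
from h import *
B=np.array([509.6,-156]);X=np.array([-.16,-.987]);Y=np.array([.987,-.16])
for n in('wrist','scene'):
    s=snap(n);save(s,n+'6.png');P=cloud(s);f=s['frame'].astype(int);Z=P[...,2]
    bx=(P[...,:2]-B)@X;by=(P[...,:2]-B)@Y
    m=((bx>-125)&(bx<225)&(abs(by)<66)&(f.max(2)<150)&(f[...,0]-f[...,2]>8)&(Z<66)).astype(np.uint8)
    c,l,st,ce=cv2.connectedComponentsWithStats(m)
    for i in range(1,c):
        if st[i,4]>(60 if n=='wrist' else 8): k=l==i;print(n,ce[i].round(),st[i,4],np.median(bx[k]).round(),np.median(by[k]).round(),np.median(Z[k]).round(1))
```

```text
wrist [353. 207.] 10426 168.0 11.0 3.3
wrist [437. 222.] 2657 208.0 10.0 51.3
wrist [416. 152.] 94 207.0 49.0 5.0
wrist [433. 314.] 161 210.0 -45.0 59.0
wrist [ 65. 330.] 1551 -28.0 -60.0 56.0
scene [251. 254.] 143 8.0 62.0 -0.7
scene [204. 252.] 137 134.0 -19.0 12.4
scene [184. 269.] 156 218.0 3.0 -0.2
```

View pics/wrist6.png

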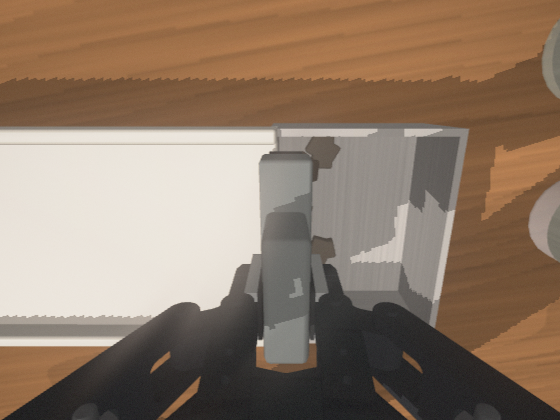

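The chips at (322,152) and (321,248) are down in the trough by the blade and the board looks clean. I lift and check all five.

Request:
{"fn": "play_rows", "kwargs": {
  "plan": [
    [0,0,-0.5,0],
    [0,0,-1,0],
    [0,0,-1,0],
    [0,0,-1,0],
    [0,-1,-0.5,0],
    [0,-1,0,0],
    [0,-1,0,0],
    [0,-1,0,0],
    [0,0,0,0],
    [0,0,0,0]
  ]
}}

```text
time_s: 23.32
ee_pos: [510.9, -153.7, 224.4]
tcp_rot: [3.131, -0.252, 0.001]
wrist_force: [-0.3, -0.8, -1.2]
finger_gap: 18.8
gripper_force: 58.9
```

Run:
```python
from h import *
B=np.array([509.6,-156]);X=np.array([-.16,-.987]);Y=np.array([.987,-.16])
s=snap('wrist');save(s,'wrist7.png');P=cloud(s);f=s['frame'].astype(int);Z=P[...,2]
bx=(P[...,:2]-B)@X;by=(P[...,:2]-B)@Y
m=((bx>-115)&(bx<214)&(abs(by)<62)&(Z>6)&(Z<45)&(f.max(2)<110)&(f.max(2)-f.min(2)>8)).astype(np.uint8)
c,l,st,ce=cv2.connectedComponentsWithStats(m)
for i in range(1,c):
    if st[i,4]>40: k=l==i;print(ce[i].round(),st[i,4],bx[k].min().round(),bx[k].max().round(),by[k].min().round(),by[k].max().round(),np.percentile(Z[k],[5,50,95]).round(1))
print(r.read_state()['ee_pos'])
```

```text
[419. 139.] 577 124.0 153.0 28.0 61.0 [10.6 12.7 21.6]
[408. 180.] 165 122.0 135.0 -9.0 14.0 [14.7 20.7 23.4]
[411. 204.] 183 127.0 150.0 -35.0 -14.0 [ 8.1 11.6 12.9]
[402. 225.] 170 122.0 131.0 -62.0 -35.0 [17.1 22.8 25.9]
[476. 236.] 96 206.0 208.0 -62.0 -48.0 [ 9.2 23.4 42.6]
[ 510.81719412 -154.01252324  224.16452508]
```

View pics/wrist7.png

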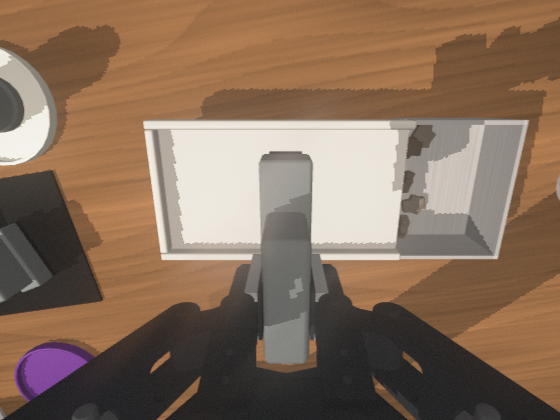

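The wrist view shows the board empty and the chips lying in the trough along its inner wall at (419,139, a double blob), (408,180), (411,204) and (402,225), at z 8–26 mm, so all five are down. I return the scraper to its old spot on the mat.

Request:
{"fn": "play_rows", "kwargs": {
  "plan": [
    [-0.11,-0.48,0,0],
    [-0.224,-0.966,0,0],
    [-0.224,-0.966,0,0],
    [-0.224,-0.966,0,0],
    [-0.224,-0.966,0,0],
    [-0.224,-0.966,0,0],
    [-0.224,-0.966,0,0],
    [-0.224,-0.966,0,0],
    [-0.224,-0.966,0,0],
    [-0.224,-0.966,0,0],
    [-0.224,-0.966,0,0],
    [-0.224,-0.966,0,0],
    [-0.224,-0.966,0,0],
    [-0.224,-0.966,0,0],
    [-0.224,-0.966,0,0],
    [-0.224,-0.966,0,0],
    [-0.224,-0.966,0,0],
    [-0.11,-0.48,0,0],
    [0,0,0,0],
    [0,0,0,0]
  ]
}}

```text
time_s: 25.88
ee_pos: [476.9, 350.3, 223.6]
tcp_rot: [3.131, -0.253, -0.0]
wrist_force: [-0.6, -0.7, -1.5]
finger_gap: 19.2
gripper_force: 59.1
```

Request:
{"fn": "play_rows", "kwargs": {
  "plan": [
    [0,0,0,-1],
    [0,0,0,-1],
    [0,0,0,-1],
    [0,0,0,-0.26],
    [0,0,1,0],
    [0,0,1,0],
    [0,0,1,0],
    [0,0,1,0],
    [0,0,1,0],
    [0,0,0.3,0],
    [0,0,0,0],
    [0,0,0,0]
  ]
}}

```text
time_s: 27.38
ee_pos: [477.6, 351.3, 65.8]
tcp_rot: [-3.12, -0.36, -0.002]
wrist_force: [0.1, 0.3, -1.3]
finger_gap: 19.1
gripper_force: 59.1
```

Now 8.4 mm remains to go.

Request:
{"fn": "play_rows", "kwargs": {
  "plan": [
    [0,0,0.15,0],
    [0,0,0.08,0],
    [0,0,0.03,0],
    [0,0,0,0],
    [0,0,0,0]
  ]
}}

```text
time_s: 28.0
ee_pos: [477.0, 351.1, 57.4]
tcp_rot: [-3.121, -0.361, -0.0]
wrist_force: [-2.5, -1.3, 7.9]
finger_gap: 19.4
gripper_force: 60.4
```

Request:
{"fn": "play_rows", "kwargs": {
  "plan": [
    [0,0,0,0],
    [0,0,0,0],
    [0,0,0,0],
    [0,0,0,0],
    [0,0,0,0],
    [0,0,-0.3,0],
    [0,0,-1,0],
    [0,0,-1,0],
    [0,0,-1,0],
    [0,0,-1,0],
    [0,0,-1,0],
    [0,0,0,0],
    [0,0,0,0]
  ],
  "grip": 0
}}

```text
time_s: 29.62
ee_pos: [476.7, 350.9, 215.8]
tcp_rot: [3.121, 0.361, -0.0]
wrist_force: [-0.2, -0.0, -0.9]
finger_gap: 84.9
gripper_force: 0.0
```

Run:
```python
from h import *
s=snap('wrist');save(s,'wrist8.png');P=cloud(s);f=s['frame'].astype(int);Z=P[...,2]
near=(np.linalg.norm(P[...,:2]-[477,350],axis=-1)<75)&(f.max(2)-f.min(2)<40)&(P[...,1]>285)
for a,b in((66,78),(28,40)):
    q=P[near&(Z>a)&(Z<b)];print(a,len(q),np.percentile(q[:,2],[5,50,95]).round(1),cv2.minAreaRect(q[:,:2].astype(np.float32)))
s=snap('scene');a=cv2.cvtColor(s['frame'],cv2.COLOR_RGB2BGR)[130:285,165:400];cv2.imwrite('pics/final.png',cv2.resize(a,None,fx=3.3,fy=3.3,interpolation=cv2.INTER_CUBIC))
```

```text
66 1444 [68.7 70.9 72.1] ((476.93927001953125, 351.9452209472656), (59.37746047973633, 19.784252166748047), 13.786006927490234)
28 1212 [31.3 32.9 34.3] ((476.990234375, 351.8511047363281), (109.05241394042969, 25.994543075561523), 13.253849983215332)
```

View pics/final.png

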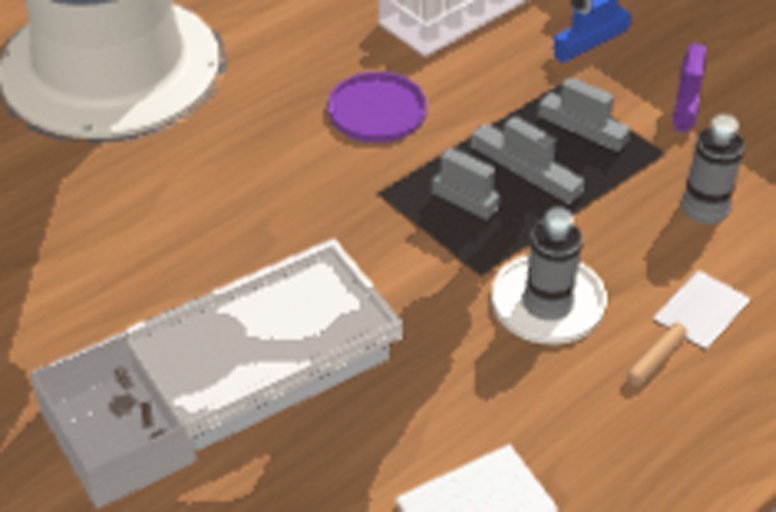

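Final crop: the tower is in the dish (552,265), the three scrapers are on the mat and the board is clear. Four chips are clearly visible in the trough at (122,378), (122,405), (147,413) and (157,433). I check the fifth from above before handing in.

Request:
{"fn": "play_rows", "kwargs": {
  "plan": [
    [-0.3,0.97,-0.2,0],
    [-0.3,0.97,-0.2,0],
    [-0.3,0.97,-0.2,0],
    [-0.3,0.97,-0.2,0],
    [-0.3,0.97,-0.2,0],
    [-0.3,0.97,-0.2,0],
    [-0.3,0.97,-0.2,0],
    [-0.3,0.97,-0.2,0],
    [-0.3,0.97,-0.2,0],
    [-0.3,0.97,-0.2,0],
    [-0.3,0.97,-0.2,0],
    [-0.3,0.97,-0.2,0],
    [-0.3,0.97,-0.2,0],
    [-0.3,0.97,-0.2,0],
    [-0.3,0.97,-0.2,0],
    [-0.3,0.97,-0.2,0],
    [-0.3,0.97,-0.2,0],
    [-0.3,0.97,-0.2,0],
    [-0.3,0.97,0,0]
  ]
}}

```text
time_s: 32.1
ee_pos: [436.6, -227.3, 323.6]
tcp_rot: [-3.12, -0.361, 0.001]
wrist_force: [0.9, 0.2, 0.3]
finger_gap: 85.5
gripper_force: 0.0
```

Request:
{"fn": "play_rows", "kwargs": {
  "plan": [
    [-0.3,0.97,0,0],
    [-0.3,0.97,0,0],
    [0,0,0,0],
    [0,0,0,0]
  ]
}}

```text
time_s: 32.6
ee_pos: [432.3, -286.5, 323.3]
tcp_rot: [-3.12, -0.361, 0.001]
wrist_force: [-0.0, 0.0, -0.9]
finger_gap: 85.6
gripper_force: 0.0
```

Run:
```python
from h import *
B=np.array([509.6,-156]);X=np.array([-.16,-.987]);Y=np.array([.987,-.16])
s=snap('wrist');save(s,'wrist9.png');P=cloud(s);f=s['frame'].astype(int);Z=P[...,2]
bx=(P[...,:2]-B)@X;by=(P[...,:2]-B)@Y
m=((bx>-115)&(bx<212)&(abs(by)<62)&(Z<45)&(f.max(2)<125)&(f[...,0]-f[...,2]>8)).astype(np.uint8)
c,l,st,ce=cv2.connectedComponentsWithStats(m)
for i in range(1,c):
    if st[i,4]>30: k=l==i;print(ce[i].round(),st[i,:5],bx[k].min().round(),bx[k].max().round(),by[k].min().round(),by[k].max().round(),np.percentile(Z[k],[5,50,95]).round(1))
# text mask of trough, 3 mm cells: highest z of dark pixels
v=(bx>116)&(bx<160)&(abs(by)<64)
H=np.zeros((15,43));ix=((bx[v]-116)/3).astype(int);iy=((by[v]+64)/3).astype(int)
np.maximum.at(H,(ix,iy),np.where(m[v]>0,Z[v],0))
for row in H: print(' '.join('%2d'%x if x>0 else ' .' for x in row))
```

```text
[309.  93.] [295  80  30  24 406] 116.0 146.0 27.0 62.0 [10.7 13.9 21.8]
[293. 122.] [285 114  17  17 128] 119.0 135.0 -10.0 14.0 [13.8 20.5 23.8]
[279. 158.] [274 149  12  19 100] 123.0 132.0 -62.0 -36.0 [16.8 23.5 26. ]
[331. 184.] [328 175   6  19  58] 207.0 208.0 -62.0 -43.0 [ 7.5 20.6 39.6]
 .  .  .  .  .  .  .  .  .  .  .  .  .  .  .  .  .  .  .  .  .  .  .  .  .  .  .  .  .  .  .  . 12 13 12 13 13  .  .  .  .  .  .
 .  .  .  .  .  .  .  .  .  .  .  .  .  .  .  .  .  . 18 23 22 23  .  .  .  .  .  .  .  .  . 15 15 14 15 15 15  .  .  .  .  .  .
 . 19 22 25 25 24 24 24 26  .  .  .  .  .  .  .  .  . 18 22 22 23 23 23  .  .  .  .  .  . 16 18 18 17 16 17 16 17  .  .  .  .  .
16 20 23 26 24 24 25 26 24 19  .  .  .  .  .  .  .  . 22 23 22 23 23 23 17 16  .  .  .  . 16 17 19 19 19 19 18 17  3  .  .  .  .
18 19 23 26 26 25 24 25 25 18 13  .  . 12 11  .  .  .  . 20 23 22 23 24 17 16  .  .  .  . 12 21 22 21 20 22 20 17 12  .  .  .  .
 . 17 16 20 20  . 24  . 19 18 11  .  .  .  8  .  .  .  .  .  .  2 16 18 17 15  .  .  .  .  . 22 23 24 22 23 19 13 13 11 12  .  .
 .  .  .  .  .  .  .  .  .  .
[... 431 characters left out ...]
.  .  .  .  .  .  .  .  .  . 12 13 13 12 12 13 12 12  .
 .  .  .  .  .  .  .  .  .  .  .  .  .  .  .  .  .  .  .  .  .  .  .  .  .  .  .  .  .  .  .  .  .  .  . 12  .  .  . 12 11  .  .
 .  .  .  .  .  .  .  .  .  .  .  .  .  .  .  .  .  .  .  .  .  .  .  .  .  .  .  .  .  .  .  .  .  .  .  .  1  .  .  3  .  .  .
 .  .  .  .  .  .  .  .  .  .  .  .  .  .  .  .  .  .  .  .  .  .  .  .  .  .  .  .  .  .  .  .  .  .  .  .  .  . 12  .  .  .  .
 .  .  .  .  .  .  .  .  .  .  .  .  .  .  .  .  .  .  .  .  .  .  .  .  .  .  .  .  .  .  .  .  .  .  .  .  .  .  .  .  .  .  .
 .  .  .  .  .  .  .  .  .  .  .  .  .  .  .  .  .  .  .  .  .  .  .  .  .  .  .  .  .  .  .  .  .  .  .  .  .  .  .  .  .  .  .
```

There are five chips in the trough: one flat and one tilted in the double blob, plus three others, all below z 26 mm. I hand in.

```bash
python3 -c "
from h import *
print(r.finish_job())"
```

```text
the job is handed in; nothing more can be done
None
```

I handed the job in at about 33 s: the tower stands in the drip dish, all five chips are in the trough, and the 110 mm scraper is back on the mat; no verdict was returned.

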